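Air the specimen well at half suction

ROBOT

A 6-joint arm with a two-finger parallel gripper is mounted at the origin on the work surface. World frame = base frame: x ahead of the robot, y to its left, z up, the work surface at z = 0. Lengths are in m, angles in rad, forces in N, time in s.
With the tool pointing down it reaches from about 0.25 to 0.725 m from the base axis. Payload 4 kg.
Tool frame: the origin (TCP) lies midway between the tips of the shut fingers; the grasp point (between the pads) lies 19 mm behind it (bot.grip_point_offset is the distance from the TCP to the grasp point, in m); z points along the fingers, y is the line along which they close (so a half turn about z gives the same grasp; the last joint's range is limited). The gripper opens to 85 mm and grips with 20 to 120 N. Pads are 22 mm wide; open, the fingers measure 114 mm over their backs; the gripper's body (76 mm by 85 mm) begins 54 mm behind the grasp point. The pads swing forward as they close: fully open they stand 13 mm farther back than shut.
Start: joints at [-1.106, 0.241, 0.005, 1.335, 0, 1.571], TCP at [0.224, -0.447, 0.204] pointing down, gripper open.
Joint ranges: [-2.72, 2.72], [-1.05, 1.87], [-1.09, 1.28], [-1.99, 2.15], [-1.42, 1.44], [-3.14, 3.14]. Speed limits (rad/s): [2.79, 2.79, 3.14, 3.14, 3.14, 3.14].

INTERFACE

Orientations are given as a unit quaternion [x, y, z, w].
In Python, from workcell import bot gives the robot as it stands.
- The arm moves only by the tool step_arm, never from a script. Its argument "targets" is text: rows parted by semicolons, each of 7 numbers parted by spaces: the opening, from -1 (shut) to 1 (fully open), so that 0 is half open, then the shift along the world's x, y, z normalised to -1 to 1, where 1 is 0.5 m, then the turn, a rotation vector about the world's x, y, z normalised to -1 to 1, where 1 is pi/4 rad. In form: gripper x y z wx wy wz; .... A call has 1 to 10 rows; each row is the pose to reach, as a shift and turn from the pose commanded when the call began; what a row does not reach only later rows make up. A row lasts 1/12 s, in which the tool goes at most 41.7 mm and 7.16 degrees, less where a joint would pass 70% of its speed; a pose out of reach is approached as far as the arm can. A call with a number of a shift or a turn outside -1 to 1 is refused whole. A call with a gripper value outside its range is refused whole. The fingers move at their own pace and stop on an object; the grip force is fixed at half the most. Time passes only in rows, so rows that repeat a pose let the fingers close. It gives the time, the measured TCP pose, the force, the opening and the grip force at its end, in the units of the state.
- bot.get_obs(): the state, without advancing time (a new reading comes with each control period).
- bot.camera(name): name is "scene" or "top" or "wrist"; returns the picture (420x560x3 uint8, red, green, blue); there is no depth.
- bot.camera_info(name): a dict with "vertical_fov" (degrees; the focal length in pixels is half the picture's height over the tangent of half this angle, whatever the lens; pixels are square), "cx", "cy" (the principal point, pixels), "D" ([k1, k2, p1, p2, k3] as OpenCV has them; the pictures are not rectified), "pose" (4x4, takes a point from camera to world coordinates). Camera axes: x right, y up, looking along -z (the intrinsics and any distortion apply to the point x, -y, -z); pixel columns grow to the right and rows downward; lengths in m; the calibration is good to about 2 mm. A picture is of the moment at which its call begins: read the wrist's pose just before it. camera_info takes no time and is no camera call; for the wrist camera it gives the pose at the moment of the call.
- bot.job_done(): hands the job in; it is judged then, once.
The state is a dict: "clock": time; "joint_pos": joint angles; "joint_vel": joint speeds; "tau": joint torques, N m; "eef_pos": TCP position; "tool_rot": TCP orientation; "ft_force": force on the tool from outside, world axes, zero at the start; "ft_torque": the same for the moment, N m; "grip_width": finger opening in m; "grasp_force": force on a finger pad.
Only numpy, scipy, OpenCV 4.12 (cv2) and the standard library are available. Lean on these libraries where they do the work, as an engineer would, in place of code of your own. Each camera call takes 0.05 s, during which the arm holds its last target. There are 200 camera calls.

TASK

Air the glass fragments in the bench extraction unit: take the well's loose lid by its tab, tip that side up first while the opposite edge stays on the rim, then lift the lid off and set it down flat in the white tray, tab up, without dropping it. Then slide the unit's sprung suction gate half-way open and hold it there: the program finishes while the gripper is still holding the gate at half travel. Leave the amber bottle, the jar and the beaker alone.

Things in the scene. Friction and masses are not known exactly. Their poses are not given: they have to be found in the camera images.
- unit: Grey bench extraction unit, fixed, 200 x 220 x 60 mm (its x, y, z), origin at the centre of its underside on the bench. Its yaw varies; its x axis points roughly away from the robot. On its flat top (60 mm above the bench): the round specimen well on its +y side and the suction gate on its -y side. A black hose stub sticks out 35 mm from its back (+x) at y = -57.
- well (a point): Centre of the well's mouth, level with the top of its aluminium rim: a round collar, 84 mm outside and 72 mm inside diameter, that stands 12 mm above the unit's top (its top is 72 mm above the bench). Axes as the unit's.
- lid_mid (a point): Centre of the underside of the loose metal lid's disc (92 mm across, 5 mm thick, about 110 g), which rests on the well's rim; a plug 66 mm across and 5 mm deep below it hangs in the well with 3 mm play. z is up out of the lid; x points to its tab, on the side away from the robot, within 50 degrees of straight ahead. Flat in the tray, this point is 9 mm above the bench.
- lid_tab (a point): Centre of the lid's upright black tab: a block 24 mm long along the lid's x, 12 mm thick along the lid's y, 36 mm tall (z), standing on the disc near its edge. This point is 30 mm from the lid's centre along x, 23 mm above the disc's underside, 18 mm above the disc's top face. Pinch it across its 12 mm.
- lid_heel (a point): Point on the disc's underside opposite the tab, 42 mm from the lid's centre along -x, on the rim's outer edge: the lid tips about it.
- gate (a joint): Travel of the suction gate in m: 0 shut (where the spring keeps it), 0.060 fully open, half travel 0.030. It slides along the unit's +x. The gate is a steel plate 85 mm long between two low guides (69 mm above the bench), over a black inlet. Its spring pushes back towards shut with about 2.8 N at 0, 6 N at half and 9.4 N fully open; let go, it shuts.
- gate_tab (a point): Centre of the upright black tab that rides with the gate: 14 mm thick along the sliding direction (unit's x), 36 mm wide, 40 mm tall, 66 to 106 mm above the bench (this point at 86 mm). Shut, it lies at x = -40, y = -57 mm in the unit's frame. Marks engraved on the well side of the gate show where the tab's middle stands when shut, half open (longer, middle mark) and fully open.
- tray: White shallow tray, fixed, 180 x 200 mm (its x, y) and 18 mm high, walls 4 mm, floor 4 mm thick; empty. Origin at the centre of its underside.
- lid: The same lid as a body; origin at the centre of the underside of its plug, 5 mm below the disc's underside. Axes as for lid_mid.
- amber: Amber glass bottle, bystander, 48 mm in diameter, 110 mm tall; origin at the centre of its base.
- jar: Glass jar with a black cap, bystander, 60 mm in diameter, 75 mm tall; origin at the centre of its base.
- beaker: Small open glass beaker, bystander, 56 mm in diameter, 60 mm tall; origin at the centre of its base.
Mind the look-alikes: they are no part of the job. There is more than one size of the lid; the job needs the largest.

How it is judged:
By the outcome, as a careful person would: the job done as asked, in the order asked, and still so for the second after the job is handed in, while the arm keeps its last pose, push and grip.
It also fails if it takes over 58 s, if anything falls off the work surface, if the arm or the gripper's body presses on something with over 40 N, if the wrist force passes 120 N, or if a joint passes its speed limit or range.

## Working session

There is one attempt and no reset: what is moved stays moved. The work goes in short steps, Python scripts to look and compute and a tool call to move; the robot and the scene stay as the last step left them, time stands still between calls to the robot, and variables do not carry over. Pictures are saved under pics/ and viewed, at most 10 in all, crops included, and the job is handed in when it is done.

Besides the shell and the picture viewer there is one more tool, called after "Request:" as name(argument=value, ...) on one line, values as JSON. step_arm: Moves the arm, as the interface text tells. Scaled input: -1 to 1 covers 0.5 m each way for a shift and pi/4 rad each way for a turn. Its arguments: {"type":"object","properties":{"targets":{"type":"string"}},"required":["targets"]}

```bash
mkdir -p pics; ls; python3 - <<'E'
from workcell import bot
import cv2
for n in("scene","top"):
    cv2.imwrite(f"pics/{n}0.png",cv2.resize(bot.camera(n)[:,:,::-1],(800,600),interpolation=cv2.INTER_CUBIC))
    i=bot.camera_info(n);print(n,{k:(v if k!='pose' else [list(map(lambda a:round(float(a),4),r)) for r in v]) for k,v in i.items()})
o=bot.get_obs();print(o)
E
```

```text
pics
scene {'vertical_fov': 43.75738903932474, 'cx': 276.1538872207117, 'cy': 213.04968779652597, 'D': array([-0.12637667,  0.        ,  0.        ,  0.        ,  0.        ]), 'pose': [[0.4715, -0.655, 0.5905, 1.4463], [0.8818, 0.3427, -0.324, -0.4698], [0.0099, 0.6735, 0.7391, 1.1924], [0.0, 0.0, 0.0, 1.0]]}
top {'vertical_fov': 53.43870970665831, 'cx': 282.72720816132716, 'cy': 206.15321798437714, 'D': array([-0.07247112,  0.        ,  0.        ,  0.        ,  0.        ]), 'pose': [[0.0168, 0.9952, -0.0968, 0.445], [-0.9995, 0.014, -0.0294, -0.0204], [-0.0279, 0.0972, 0.9949, 1.2713], [0.0, 0.0, 0.0, 1.0]]}
{'clock': 0.1, 'joint_pos': array([-1.10599466e+00,  2.41360432e-01,  3.86390026e-03,  1.33519691e+00,
       -1.73907601e-05,  1.57076216e+00]), 'joint_vel': array([-0.00064569, -0.00266473,  0.00408282,  0.00148952, -0.00182014,
       -0.00026356]), 'tau': array([-5.76321545e-04, -3.73138261e+01,  2.53009808e+01,  1.08591738e-02,
       -3.27528937e-05, -9.54511478e-06]), 'eef_pos': array([ 0.22384227, -0.44640871,  0.20309253]), 'tool_rot': array([ 9.73111880e-01,  2.30331001e-01, -2.26912017e-04, -9.21056310e-04]), 'ft_force': array([-0.93526854,  0.33681553, -0.71344126]), 'ft_torque': array([ 0.00497939,  0.0284701 , -0.01431322]), 'grasp_force': 0.0, 'grip_width': 0.08517054042526027}
```

View pics/scene0.png

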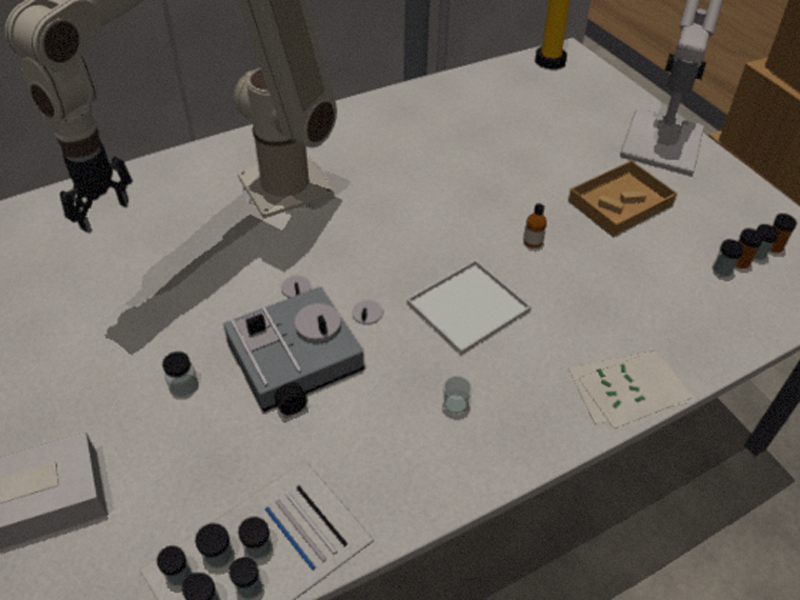

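View pics/top0.png

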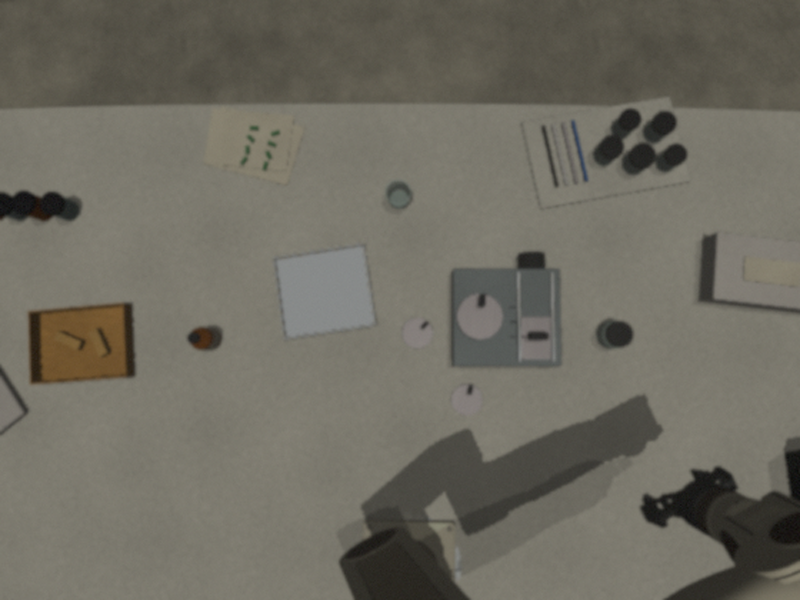

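The scene view shows the unit at (293,347) carrying a lid at (318,322). The tray is at (468,305), the bottle at (536,228), the jar at (180,373) and the beaker at (457,396).

There are three lid candidates in the top view: (480,315) on the unit's well, (417,332) on the bench, and (466,400) on the bench. The one on the well is the largest and sits on the rim, so it fits the description. I'll confirm it in an enlarged crop.

```bash
cat > h.py <<'E'
import numpy as np, cv2
def ray(info,uv,z,H=420):
    f=H/2/np.tan(np.radians(info["vertical_fov"])/2)
    K=np.array([[f,0,info["cx"]],[0,f,info["cy"]],[0,0,1.]])
    p=cv2.undistortPoints(np.array(uv,float).reshape(-1,1,2),K,np.array(info["D"],float)).reshape(-1,2)
    T=np.array(info["pose"]); d=np.c_[p[:,0],-p[:,1],-np.ones(len(p))]@T[:3,:3].T
    t=(np.array(z)-T[2,3])/d[:,2]
    return T[:3,3]+d*t[:,None] if d.ndim==2 else None
def proj(info,P,H=420):
    f=H/2/np.tan(np.radians(info["vertical_fov"])/2)
    T=np.array(info["pose"]); c=(np.atleast_2d(P)-T[:3,3])@T[:3,:3]
    K=np.array([[f,0,info["cx"]],[0,f,info["cy"]],[0,0,1.]])
    return cv2.projectPoints(c*[1,-1,-1],np.zeros(3),np.zeros(3),K,np.array(info["D"],float))[0].reshape(-1,2)
E
python3 - <<'E'
from workcell import bot
import cv2,numpy as np
from h import *
im=np.mean([bot.camera("top").astype(float) for _ in range(3)],0)[:,:,::-1]
c=np.clip(im[168:268,280:400]*1.5,0,255).astype(np.uint8)
c=cv2.resize(c,(720,600),interpolation=cv2.INTER_CUBIC)
cv2.imwrite("pics/topcrop.png",c)
E
```

```text
(no output)
```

View pics/topcrop.png

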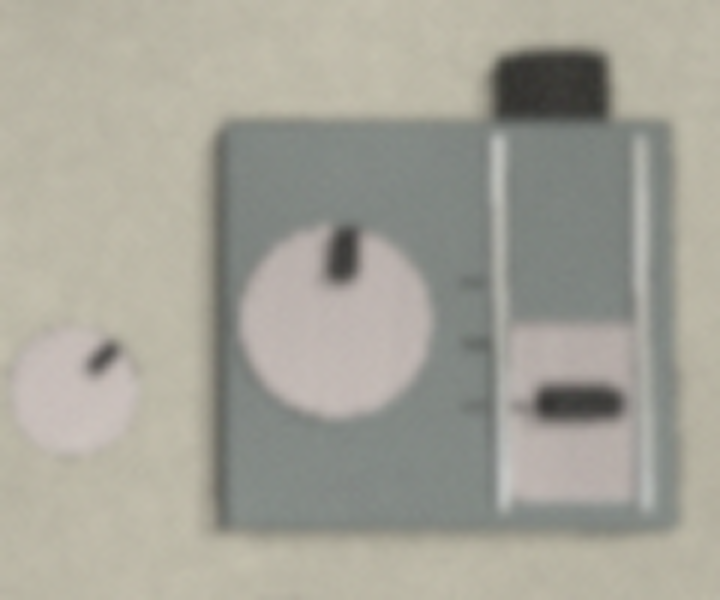

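The crop confirms it: the lid on the well, centred at (337,321) with its tab at (343,255), is much larger than the bench lid at (75,391). The gate tab is at (580,403), and the three marks are at about (475,283), (475,344) and (475,406). Next I'll compute the poses.

```bash
python3 - <<'E'
from workcell import bot
from h import *
np.set_printoptions(precision=4,suppress=True)
I=bot.camera_info("top");S=bot.camera_info("scene")
c=lambda p:[(p[0]+.5)/6+279.5,(p[1]+.5)/6+167.5]
s=lambda p:[(p[0]+.5)*.7-.5,(p[1]+.5)*.7-.5]
R=lambda pts,z:ray(I,[c(p) for p in pts],np.full(len(pts),z))
u=R([(222,122),(668,122),(677,528),(218,530)],.06);print("unit corners",u[:,:2],u.mean(0))
for a,b in((0,1),(1,2),(2,3),(3,0)):print(np.linalg.norm(u[a]-u[b]))
g=R([(497,135),(503,510),(639,135),(648,510)],.069)
for a,b in((0,1),(2,3)):print("guide yaw",np.degrees(np.arctan2(*(g[a]-g[b])[[1,0]])))
print("disc",R([(337,321),(240,321),(433,321)],.077))
print("tab top",R([(345,250),(347,230)],.113),"tab mid",R([(343,255)],.095))
print("gate tab", R([(580,400)],.106),R([(580,403)],.09),"marks",R([(475,283),(475,344),(475,406)],.06))
t=lambda p:ray(I,[s(q) for q in p],np.full(len(p),.018))
T=t([(276,259),(364,245),(376,325),(287,338)]);print("tray",T[:,:2],T.mean(0))
T=ray(S,[s(q) for q in [(408,302),(475,264),(530,309),(463,351)]],np.full(4,.018));print("tray S",T[:,:2],T.mean(0))
print("disc S",ray(S,[s((318,322))],[.077]))
E
```

```text
unit corners [[ 0.6178 -0.0828]
 [ 0.6209 -0.3002]
 [ 0.4242 -0.3032]
 [ 0.4201 -0.0827]] [ 0.5207 -0.1922  0.06  ]
0.217414052123104
0.1966905817127447
0.22046911070636832
0.19777130679961868
guide yaw 0.8670135109162598
guide yaw 1.0268061049495276
disc [[ 0.5204 -0.1376  0.077 ]
 [ 0.5197 -0.0913  0.077 ]
 [ 0.5211 -0.1833  0.077 ]]
tab top [[ 0.5512 -0.1376  0.113 ]
 [ 0.5605 -0.1385  0.113 ]] tab mid [[ 0.5504 -0.1385  0.095 ]]
gate tab [[ 0.4835 -0.2476  0.106 ]] [[ 0.4826 -0.2507  0.09  ]] marks [[ 0.5409 -0.2059  0.06  ]
 [ 0.5113 -0.2059  0.06  ]
 [ 0.4814 -0.2059  0.06  ]]
tray [[0.6401 0.2931]
 [0.6725 0.1042]
 [0.502  0.0748]
 [0.4714 0.2631]] [0.5715 0.1838 0.018 ]
tray S [[0.5145 0.0737]
 [0.4828 0.2629]
 [0.6528 0.2943]
 [0.6836 0.1074]] [0.5834 0.1846 0.018 ]
disc S [[ 0.5259 -0.1373  0.077 ]]
```

Request:
step_arm(targets="0.2 0.06 0.06 0.14 0 0 -0.06; 0.2 0.12 0.12 0.14 0 0 -0.12; 0.2 0.18 0.18 0.14 0 0 -0.2; 0.2 0.23 0.24 0.14 0 0 -0.26; 0.2 0.29 0.3 0.14 0 0 -0.32; 0.2 0.34 0.36 0.14 0 0 -0.38; 0.2 0.4 0.42 0.14 0 0 -0.44; 0.2 0.45 0.48 0.14 0 0 -0.5; 0.2 0.5 0.54 0.14 0 0 -0.55; 0.2 0.55 0.59 0.14 0 0 -0.592")

```text
clock: 1.08
eef_pos: [0.491, -0.1594, 0.274]
tool_rot: [1.0, -0.001, 0.0, 0.0]
ft_force: [1.2, -1.1, 0.8]
grip_width: 0.051
grasp_force: 0.0
```

```bash
python3 - <<'E'
from workcell import bot
from h import *
np.set_printoptions(precision=4,suppress=True)
o=bot.get_obs();print(o["eef_pos"],o["tool_rot"],o["joint_pos"],o["joint_vel"])
bot.camera("wrist")
I=bot.camera_info("wrist")
im=bot.camera("wrist")[:,:,::-1]
cv2.imwrite("pics/w1.png",cv2.resize(im,(800,600),interpolation=cv2.INTER_CUBIC))
import pickle;pickle.dump(I,open("w1.pkl","wb"));print(I)
E
```

```text
[ 0.491  -0.1594  0.274 ] [ 1.     -0.0009  0.      0.    ] [-0.3139  0.2559  0.2059  1.5207 -0.0001  2.8295] [ 0.897   0.4223  0.5474  0.1132 -0.0081  1.2761]
{'vertical_fov': 61.15694851866433, 'cx': 281.4132493067298, 'cy': 214.5205672817076, 'D': array([-0.0178,  0.    ,  0.    ,  0.    ,  0.    ]), 'pose': array([[ 0.0052,  0.9646,  0.2635,  0.5641],
       [-1.    ,  0.0064, -0.0037, -0.1564],
       [-0.0053, -0.2635,  0.9646,  0.4437],
       [ 0.    ,  0.    ,  0.    ,  1.    ]])}
```

View pics/w1.png

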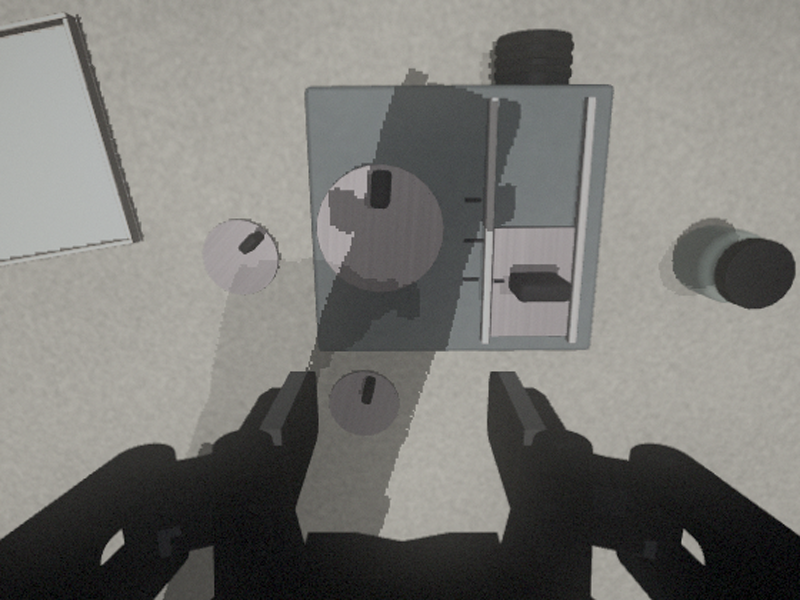

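The wrist view shows the lid's disc at (380,228), its tab top at (381,189), and the unit's corners at (306,87), (612,87), (590,349) and (319,350). The gate tab is at about (540,285) and the marks are at x 472, rows 200, 240 and 279.

```bash
python3 - <<'E'
from workcell import bot
from h import *
import pickle
np.set_printoptions(precision=4,suppress=True)
I=bot.camera_info("wrist");print(bot.get_obs()["eef_pos"],I["pose"][:3,3])
I=pickle.load(open("w1.pkl","rb"))
s=lambda p:[(p[0]+.5)*.7-.5,(p[1]+.5)*.7-.5]
R=lambda pts,z:ray(I,[s(p) for p in pts],np.full(len(pts),z))[:,:2]
u=R([(306,87),(612,87),(590,349),(319,350)],.06);print("unit",u,u.mean(0))
print("disc",R([(380,228),(317,228),(443,228),(380,164),(380,293)],.077))
print("tabtop",R([(381,189),(381,171),(381,208),(371,190),(391,190)],.113))
print("marks",R([(472,200),(472,240),(472,279)],.06))
print("gate tab top",R([(510,287),(571,287),(540,299),(540,276)],.106))
print("tray edge",R([(66,14),(142,241)],.018))
im=cv2.imread("pics/w1.png")
cv2.imwrite("pics/w1c.png",cv2.resize(im[140:320,300:600],(800,480),interpolation=cv2.INTER_CUBIC))
E
```

```text
[ 0.4935 -0.1568  0.2731] [ 0.562  -0.1587  0.4433]
unit [[ 0.6191 -0.0863]
 [ 0.6204 -0.3016]
 [ 0.4251 -0.3057]
 [ 0.4228 -0.0882]] [ 0.5218 -0.1955]
disc [[ 0.5224 -0.1387]
 [ 0.5222 -0.0933]
 [ 0.5227 -0.1839]
 [ 0.5668 -0.1389]
 [ 0.4744 -0.1384]]
tabtop [[ 0.5512 -0.1412]
 [ 0.5623 -0.1413]
 [ 0.5393 -0.1411]
 [ 0.5506 -0.1348]
 [ 0.5506 -0.1476]]
marks [[ 0.5416 -0.2062]
 [ 0.5119 -0.2074]
 [ 0.4818 -0.2086]]
gate tab top [[ 0.4862 -0.2285]
 [ 0.4865 -0.2702]
 [ 0.4779 -0.2496]
 [ 0.494  -0.2484]]
tray edge [[0.6775 0.1029]
 [0.5039 0.0657]]
```

View pics/w1c.png

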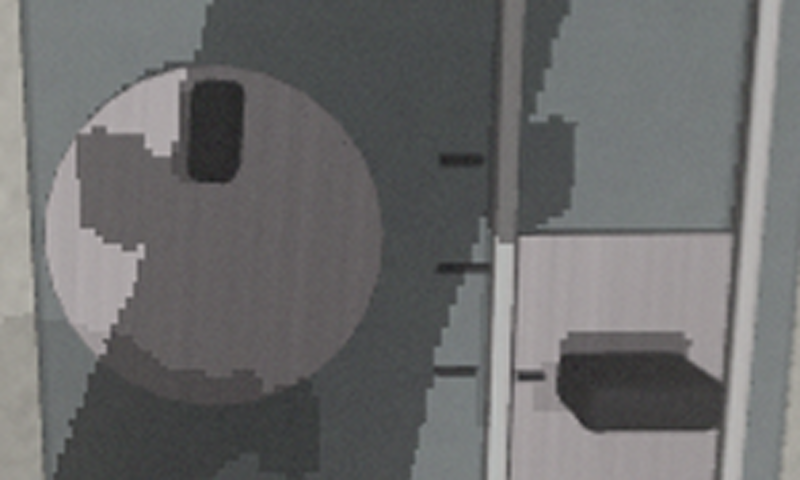

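Request:
step_arm(targets="0 0.05 0.01 -0.08 0 0 -0.03; 0 0.104 0.02 -0.16 0 0 -0.067; 0 0.104 0.023 -0.22 0 0 -0.067; 0 0.104 0.023 -0.228 0 0 -0.067; 0 0.104 0.023 -0.228 0 0 -0.067; 0 0.104 0.023 -0.228 0 0 -0.067")

```text
clock: 1.68
eef_pos: [0.542, -0.1505, 0.161]
tool_rot: [1.0, -0.027, 0.0, 0.0]
ft_force: [-0.4, -0.2, 1.7]
grip_width: 0.0429
grasp_force: 0.0
```

```bash
python3 - <<'E'
from workcell import bot
from h import *
np.set_printoptions(precision=4,suppress=True)
import pickle
o=bot.get_obs();print(o["eef_pos"],o["tool_rot"],o["joint_pos"],o["joint_vel"])
I=bot.camera_info("wrist");im=bot.camera("wrist")[:,:,::-1]
pickle.dump(I,open("w2.pkl","wb"));cv2.imwrite("pics/w2.png",cv2.resize(im,(800,600),interpolation=cv2.INTER_CUBIC))
E
```

```text
[ 0.542  -0.1505  0.161 ] [ 0.9996 -0.0266  0.0001  0.0001] [-0.2707  0.3848  0.0939  1.2796 -0.0002  2.9241] [-0.0038 -0.0334  0.0411 -0.0032  0.0031  0.0028]
```

View pics/w2.png

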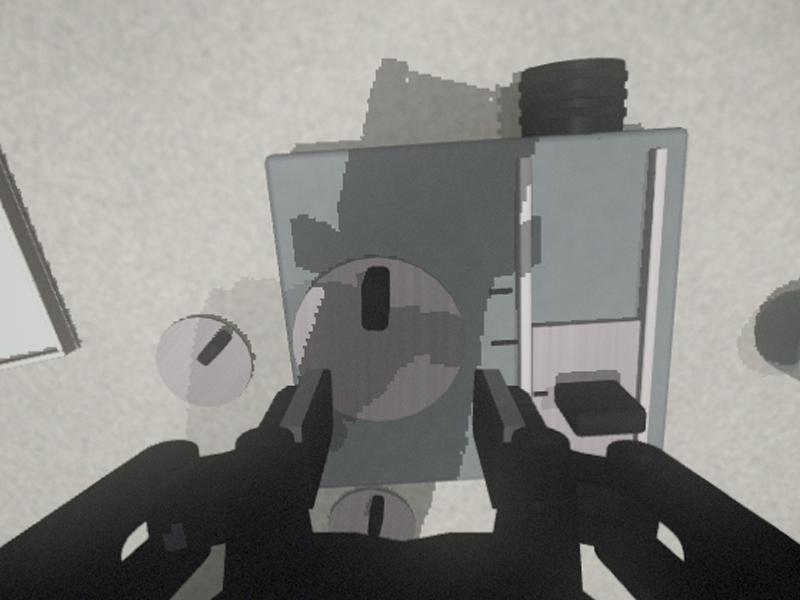

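The lid's disc is centred at about (378,340), its tab covers (362–390, 266–330), and the finger midline is at x≈402. The fingers are therefore offset towards -y and short in x.

```bash
python3 - <<'E'
from h import *
import pickle
np.set_printoptions(precision=4,suppress=True)
I=pickle.load(open("w2.pkl","rb"));print(I["pose"][:3,3])
s=lambda p:[(p[0]+.5)*.7-.5,(p[1]+.5)*.7-.5]
R=lambda pts,z:ray(I,[s(p) for p in pts],np.full(len(pts),z))[:,:2]
print("disc",R([(292,340),(464,340),(378,257),(378,421)],.077))
print("tabtop back edge L,R",R([(362,330),(389,330)],.113), "base front",R([(377,266)],.077))
print("unit",R([(266,156),(686,129)],.06))
print("marks",R([(500,291),(503,343)],.06))
P=np.array([[.542,-.1505,.161],[.542,-.1505,.142],[.551,-.1405,.113],[.563,-.141,.113],[.563,-.141,.077],[.539,-.14,.113]])
print((proj(I,P)+.5)/.7-.5)
E
```

```text
[ 0.6106 -0.1562  0.3313]
disc [[ 0.525  -0.0931]
 [ 0.5203 -0.1841]
 [ 0.567  -0.1415]
 [ 0.4753 -0.1355]]
tabtop back edge L,R [[ 0.5403 -0.1342]
 [ 0.5396 -0.1464]] base front [[ 0.5624 -0.1407]]
unit [[ 0.6195 -0.0865]
 [ 0.6217 -0.3013]]
marks [[ 0.5417 -0.2063]
 [ 0.5113 -0.208 ]]
[[396.6313 364.6549]
 [397.1566 346.5547]
 [374.3002 306.4052]
 [373.5965 280.0816]
 [377.4718 264.7583]
 [374.9869 331.9946]]
```

Request:
step_arm(targets="-0.1 0.019 0.02 0 0 0 0; -0.1 0.019 0.02 -0.03 0 0 0; -0.1 0.019 0.02 -0.07 0 0 0; -0.1 0.019 0.02 -0.11 0 0 0; -0.1 0.019 0.02 -0.14 0 0 0; -0.1 0.019 0.02 -0.154 0 0 0; -0.1 0.019 0.02 -0.154 0 0 0")

```text
clock: 2.32
eef_pos: [0.5518, -0.1397, 0.0831]
tool_rot: [1.0, -0.026, 0.0, -0.0]
ft_force: [-0.8, -0.8, 0.2]
grip_width: 0.0386
grasp_force: 0.0
```

Request:
step_arm(targets="-1 0 0 0 0 0 0; -1 0 0 0 0 0 0; -1 0 0 0 0 0 0; -1 0 0 0 0 0 0; -1 0 0 0 0 0 0; -1 0 0 0 0 0 0")

```text
clock: 2.82
eef_pos: [0.5534, -0.1402, 0.085]
tool_rot: [1.0, -0.026, 0.002, 0.0]
ft_force: [0.3, 0.9, 6.2]
grip_width: 0.0062
grasp_force: 59.2
```

```bash
python3 - <<'E'
from workcell import bot
from h import *
o=bot.get_obs();print(o["grip_width"],o["eef_pos"],o["ft_force"],o["ft_torque"])
im=bot.camera("wrist")[:,:,::-1]
cv2.imwrite("pics/w3.png",cv2.resize(im[180:420,110:430],(800,600),interpolation=cv2.INTER_CUBIC))
E
```

```text
0.006184935967264243 [ 0.55336591 -0.14018623  0.08500881] [0.31144661 0.94808188 6.24309971] [0.11200293 0.03079573 0.00713574]
```

View pics/w3.png

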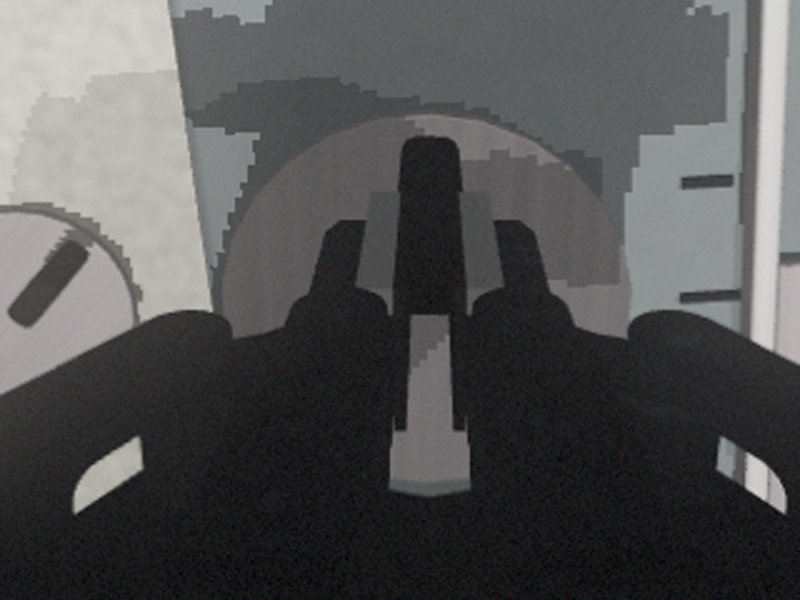

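The tab is pinched squarely between the pads. Now I'll tip the lid about its heel.

Request:
step_arm(targets="-1 -0.001 0 0.005 -0.002 -0.044 0; -1 -0.002 0 0.01 -0.005 -0.089 0; -1 -0.0035 0 0.015 -0.007 -0.133 0; -1 -0.005 0 0.02 -0.01 -0.178 0; -1 -0.007 0 0.025 -0.012 -0.222 0; -1 -0.0086 0 0.03 -0.015 -0.266 0; -1 -0.0086 0 0.03 -0.015 -0.266 0; -1 -0.0086 0 0.03 -0.015 -0.266 0")

```text
clock: 3.53
eef_pos: [0.547, -0.14, 0.0984]
tool_rot: [0.994, -0.026, 0.104, 0.003]
ft_force: [-0.8, -0.5, -0.3]
grip_width: 0.0059
grasp_force: 59.2
```

```bash
python3 - <<'E'
from workcell import bot
from h import *
o=bot.get_obs();print(o["eef_pos"],o["tool_rot"],o["ft_force"],o["ft_torque"],o["grip_width"])
im=bot.camera("scene")[:,:,::-1]
cv2.imwrite("pics/s1.png",cv2.resize(im[180:300,140:300],(800,600),interpolation=cv2.INTER_CUBIC))
E
```

```text
[ 0.54700101 -0.13996679  0.09841409] [ 0.99419352 -0.02636633  0.10427638  0.0032386 ] [-0.83627037 -0.45888284 -0.26303969] [0.01328712 0.31299169 0.01601122] 0.005882393333303055
```

View pics/s1.png

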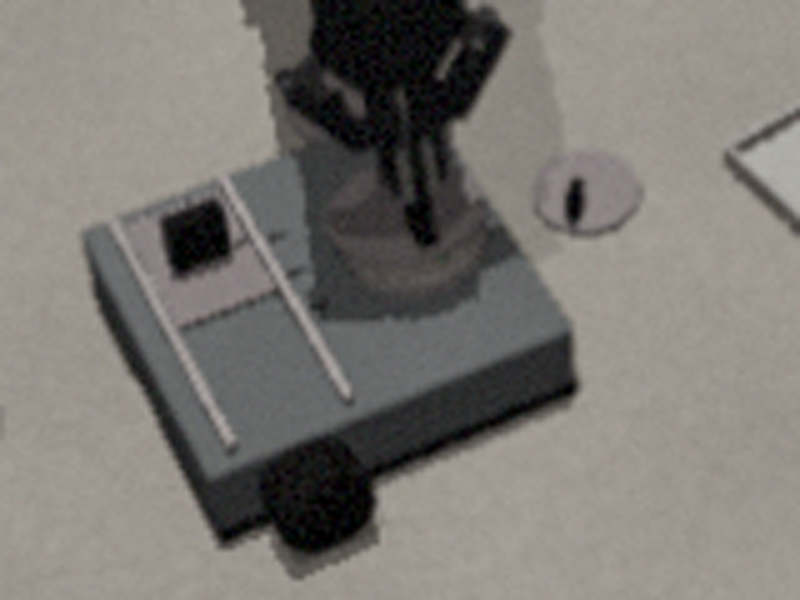

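The picture shows the lid tipped, with its tab side raised about 12° and the near edge still on the rim. I'll tip it a little further, then lift.

Request:
step_arm(targets="-1 -0.002 0 0.005 -0.002 -0.044 0; -1 -0.004 0 0.01 -0.004 -0.089 0; -1 -0.0065 0 0.0143 -0.007 -0.133 0; -1 -0.0065 0 0.0143 -0.007 -0.133 0; -1 -0.0065 0 0.025 -0.007 -0.133 0; -1 -0.0065 0 0.045 -0.007 -0.133 0; -1 -0.0065 0 0.075 -0.007 -0.133 0; -1 -0.0065 0 0.115 -0.007 -0.133 0; -1 -0.0065 0 0.155 -0.007 -0.133 0; -1 -0.0065 0 0.2 -0.007 -0.133 0")

```text
clock: 4.42
eef_pos: [0.5443, -0.1398, 0.1986]
tool_rot: [0.988, -0.026, 0.155, 0.004]
ft_force: [1.0, -0.3, -0.0]
grip_width: -0.0001
grasp_force: 0.0
```

The grip is lost: width 0 and no grasp force. I need to look.

```bash
python3 - <<'E'
from workcell import bot
from h import *
import pickle
bot.camera("wrist");o=bot.get_obs();print(o["eef_pos"],o["ft_force"])
I=bot.camera_info("wrist");im=bot.camera("wrist")[:,:,::-1];pickle.dump(I,open("w4.pkl","wb"))
cv2.imwrite("pics/w4.png",cv2.resize(im,(800,600),interpolation=cv2.INTER_CUBIC))
E
```

```text
[ 0.54771361 -0.14079191  0.20483332] [ 1.40357537 -0.90816893  3.40729453]
```

View pics/w4.png

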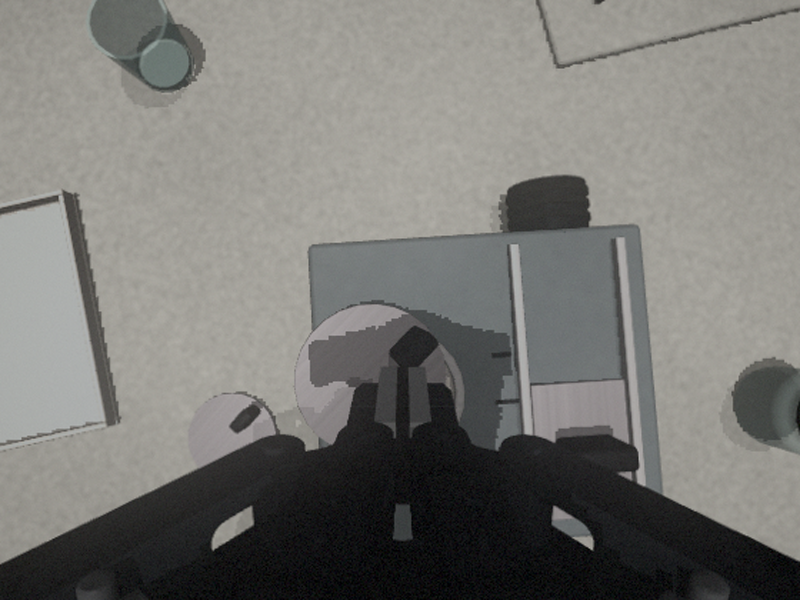

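The lid slipped out of the pads. It lies still on the well, with its disc at about (378,385), and its tab is turned to about (415,346). My grip was too high on the tab, so only the fingertips held it. I'll level the tool and back off for one good composite look.

Request:
step_arm(targets="-0.6 -0.01 0 0.03 0 0.05 0; -0.4 -0.03 -0.01 0.06 0.002 0.12 0; -0.2 -0.06 -0.02 0.1 0.006 0.2 0; 0 -0.09 -0.03 0.13 0.012 0.28 0; 0 -0.11 -0.03 0.13 0.018 0.34 0; 0 -0.11 -0.03 0.13 0.022 0.4 0; 0 -0.11 -0.03 0.13 0.022 0.4 0; 0 -0.11 -0.03 0.13 0.022 0.4 0; 0 -0.11 -0.03 0.13 0.022 0.4 0")

```text
clock: 5.27
eef_pos: [0.4891, -0.1547, 0.2621]
tool_rot: [1.0, -0.026, -0.001, -0.0]
ft_force: [-0.2, 0.4, 0.4]
grip_width: 0.043
grasp_force: 0.0
```

```bash
python3 - <<'E'
from workcell import bot
from h import *
import pickle
np.set_printoptions(precision=4,suppress=True)
o=bot.get_obs();print(o["eef_pos"],o["tool_rot"],o["joint_vel"],o["ft_force"])
I=bot.camera_info("wrist");w=np.mean([bot.camera("wrist").astype(float) for _ in range(4)],0)[:,:,::-1]
s=np.mean([bot.camera("scene").astype(float) for _ in range(4)],0)[:,:,::-1]
t=np.mean([bot.camera("top").astype(float) for _ in range(4)],0)[:,:,::-1]
pickle.dump((I,w,s,t),open("w5.pkl","wb"))
uv=proj(I,[.525,-.139,.08])[0];us=proj(bot.camera_info("scene"),[.525,-.139,.08])[0]
print(uv,us,proj(bot.camera_info("top"),[.525,-.139,.08]))
a=lambda im,c,hw,hh,S:cv2.resize(np.clip(im[int(c[1])-hh:int(c[1])+hh,int(c[0])-hw:int(c[0])+hw]*1.2,0,255).astype(np.uint8),S,interpolation=cv2.INTER_CUBIC)
L=a(w,uv,67,100,(400,600)); S=a(s,us,40,30,(400,300)); T=a(w,(280,210),200,150,(400,300))
print("wrist panel origin",int(uv[0])-67,int(uv[1])-100,"scale",400/134,600/200, "scene",int(us[0])-40,int(us[1])-30)
cv2.imwrite("pics/comp.png",np.hstack([L,np.vstack([S,T])]))
E
```

```text
[ 0.4891 -0.1547  0.2621] [ 0.9997 -0.0262 -0.0008 -0.0001] [-0.0025 -0.0176 -0.0148  0.     -0.0021  0.001 ] [-0.1807  0.36    0.4347]
[261.6032 151.5517] [221.692  224.5615] [[336.367  219.4205]]
wrist panel origin 194 51 scale 2.985074626865672 3.0 scene 181 194
```

View pics/comp.png

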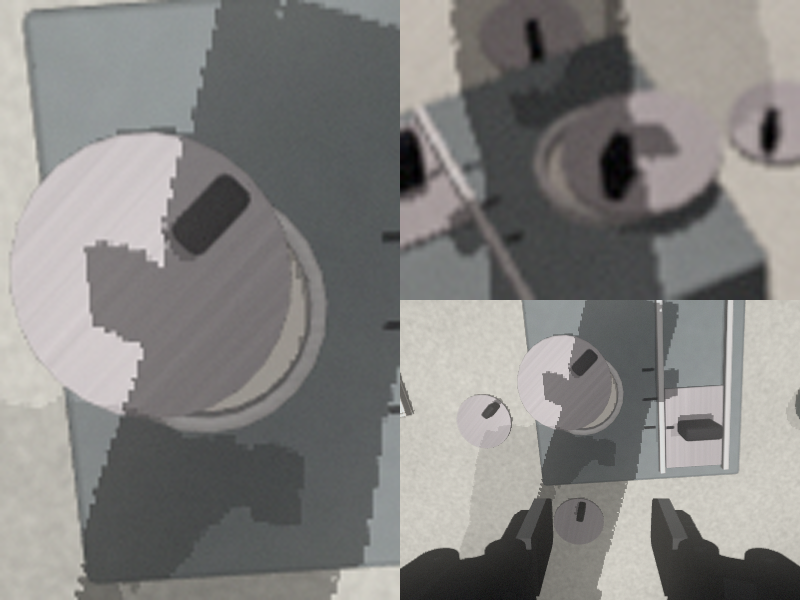

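The composite shows the lid shoved about 20 mm to the left and partly off the rim. In the left panel the disc is centred at (151,274), the tab runs from (184,244) to (240,187), and the rim's right extreme is at (327,300) with its bottom at (225,432).

```bash
python3 - <<'E'
from workcell import bot
from h import *
import pickle
np.set_printoptions(precision=4,suppress=True)
I,w,s,t=pickle.load(open("w5.pkl","rb"));print(I["pose"][:3,3])
p=lambda q:[(q[0]+.5)/2.985-.5+194,(q[1]+.5)/3-.5+51]
R=lambda pts,z:ray(I,[p(q) for q in pts],np.full(len(pts),z))[:,:2]
for z in(.077,.08,.083):print("disc c,L,R,T,B",R([(151,274),(10,270),(291,270),(150,132),(151,416)],z).tolist())
print("tab corners top", R([(232,175),(249,202),(195,255),(173,230)],.115), "ctr",R([(212,213)],.115))
print("rim R,B",R([(327,300),(225,432)],.072))
print("unit corner",R([(25,12),(90,581)],.06))
# scene: disc ellipse centre approx panel (630,160)->
S=bot.camera_info("scene")
q=lambda a:[(a[0]-400+.5)/5-.5+181,(a[1]+.5)/5-.5+194]
for z in(.077,.083):print("scene disc c",ray(S,[q((629,160)),q((722,150)),q((618,130))],[z,z,z+.036]))
E
```

```text
[ 0.558  -0.1605  0.4323]
disc c,L,R,T,B [[0.5348913984570592, -0.12240480451979543], [0.5386471526905352, -0.07611928505146497], [0.5337702729506778, -0.16849242580783244], [0.5790664690985252, -0.1255869313864864], [0.487648575271034, -0.11863577865635919]]
disc c,L,R,T,B [[0.5350864991528639, -0.1227263883721426], [0.5388105371668049, -0.07683173625175028], [0.5339748412155715, -0.1684248135030973], [0.5788885245545886, -0.12588164313059166], [0.4882426274579301, -0.11898919080318103]]
disc c,L,R,T,B [[0.5352815998486685, -0.12304797222448977], [0.5389739216430747, -0.07754418745203562], [0.5341794094804652, -0.16835720119836214], [0.5787105800106521, -0.12617635487469692], [0.48883667964482624, -0.11934260295000287]]
tab corners top [[ 0.5639 -0.1519]
 [ 0.5562 -0.1564]
 [ 0.5421 -0.1398]
 [ 0.5495 -0.1339]] ctr [[ 0.5537 -0.1455]]
rim R,B [[ 0.523  -0.1802]
 [ 0.4797 -0.1433]]
unit corner [[ 0.6192 -0.0862]
 [ 0.4233 -0.0889]]
scene disc c [[ 0.5322 -0.1279  0.077 ]
 [ 0.5498 -0.0781  0.077 ]
 [ 0.5389 -0.1352  0.113 ]]
scene disc c [[ 0.5372 -0.1297  0.083 ]
 [ 0.5547 -0.0802  0.083 ]
 [ 0.544  -0.1371  0.119 ]]
```

The lid is now at about (0.535,-0.1225) with its yaw near -50°, rolled by about 6°. The well is at (0.522,-0.138). The plan is to turn the tool +133°, which gives the same pinch within the joint range, grip the tab deeper and slide the lid back into the well. Then I'll regrip low, tip and lift.

Request:
step_arm(targets="0 0.02 0.003 -0.02 0 0 0.15; 0 0.04 0.006 -0.04 0 0 0.3; 0 0.06 0.01 -0.06 0 0 0.45; 0 0.08 0.013 -0.08 0 0 0.6; 0 0.1 0.016 -0.1 0 0 0.75; 0 0.12 0.019 -0.1 0 0 0.9; 0 0.129 0.019 -0.1 0 0 0.985; 0 0.129 0.019 -0.1 0 0 0.985")

```text
clock: 6.53
eef_pos: [0.5544, -0.1452, 0.2122]
tool_rot: [0.935, 0.353, -0.001, -0.0]
ft_force: [-0.6, 0.6, 0.9]
grip_width: 0.0428
grasp_force: 0.0
```

Request:
step_arm(targets="0 0 0 0 0 0 0.15; 0 0 0 0 0 0 0.3; 0 0 0 0 0 0 0.45; 0 0 0 0 0 0 0.6; 0 0 0 0 0 0 0.75; 0 0 0 0 0 0 0.9; 0 0 0 0 0 0 0.985; 0 0 0 0 0 0 0.985")

```text
clock: 7.2
eef_pos: [0.5533, -0.1455, 0.2132]
tool_rot: [0.734, 0.679, -0.0, 0.0]
ft_force: [-0.3, 0.1, 1.0]
grip_width: 0.043
grasp_force: 0.0
```

Request:
step_arm(targets="0 0 0 -0.02 0 0 0.15; 0 0 0 -0.04 0 0 0.3; 0 0 0 -0.06 0 0 0.45; 0 0 0 -0.08 0 0 0.6; 0 0 0 -0.1 0 0 0.75; 0 0 0 -0.1 0 0 0.9; 0 0 0 -0.1 0 0 0.985; 0 0 0 -0.1 0 0 0.985; 0 0 0 -0.1 0 0 0.985")

```text
clock: 7.95
eef_pos: [0.5536, -0.1455, 0.1631]
tool_rot: [0.425, 0.905, -0.0, 0.0]
ft_force: [0.1, -0.5, 0.2]
grip_width: 0.0428
grasp_force: 0.0
```

```bash
python3 - <<'E'
from workcell import bot
from h import *
from scipy.spatial.transform import Rotation as Ro
import pickle
np.set_printoptions(precision=4,suppress=True)
o=bot.get_obs();print(o["eef_pos"],o["joint_pos"],o["ft_force"]);M=Ro.from_quat(o["tool_rot"]).as_matrix();print(M)
I=bot.camera_info("wrist");im=bot.camera("wrist");pickle.dump((I,im),open("w6.pkl","wb"))
# dark blob (tab) centroid near expected
uv=proj(I,[.5535,-.145,.1])[0];print(uv,I["pose"][:3,3])
g=cv2.cvtColor(im,cv2.COLOR_RGB2GRAY);n,l,st,c=cv2.connectedComponentsWithStats((g<45).astype(np.uint8))
for i in range(1,n):
    if st[i,4]>60:print(st[i],c[i])
x,y=uv.astype(int);print(cv2.resize(g[y-45:y+45,x-45:x+45],(30,30),interpolation=cv2.INTER_AREA))
E
```

```text
[ 0.5536 -0.1455  0.1631] [-0.2567  0.4026  0.126   1.2933 -0.0004  0.6209] [ 0.1012 -0.5188  0.1787]
[[-0.639   0.7692  0.0008]
 [ 0.7692  0.639  -0.0007]
 [-0.001   0.0002 -1.    ]]
[282.3229 214.878 ] [ 0.5113 -0.0955  0.3332]
[108  14  31  29 439] [123.0729  28.5285]
[273 193  19  46 758] [281.7757 215.5646]
[332 264  11  17  64] [335.625  273.8594]
[    0   287   560   133 38909] [274.1938 376.9977]
[[ 84  84  85  88  84  85  86  87  85  86  85  85  84  86  86  87  86  86
   86  88  88  88  88  88  88  89  88 102 152 156]
 [ 85  85  86  88  85  84  86  85  85  84  87  85  85  87  86  87  86  86
   87  88  87  89  89  89  88  90  88  90 125 155]
 [ 84  84  86  87  85  84  85  85  86  84  86  85  85  86  85  85  87  85
   87  87  87  87  88  87  88  89  89  88 102 149]
 [ 85  84  86  87  84  83  86  86  85  84  86  84  84  85  86  87  86  85
   86  87  87  88  89  88  87  88  87  89  90  99]
 [ 97  85  86  87  86  84  86  85  85  85  86  85  84  86  85  86  86  84
   86  86  87  88  86  88  87  88  86  89  89  88]
 [ 90  85  85  88  87  84  85  87  85  84  87  85  84  86  85  85  
[... 2358 characters left out ...]
 87  86  85  86  87  87
   87  87  87  89  87  87  87  89  88  89  89  90]
 [ 88  88  88  88  87  87  86  87  88  88  87  86  86  87  85  86  86  87
   87  87  88  88  87  88  87  87  87  89  87  88]
 [105 105  88  87  88  87  88  87  88  86  87  87  87  87  88  86  87  87
   87  88  87  88  90  88  89  87  87  89  88  88]
 [139 139 122  93  87  88  88  87  87  89  88  86  87  87  88  87  88  87
   86  88  88  88  87  88  87  89  89  88  88  89]
 [139 140 139  95  88  88  88  88  87  89  88  88  88  88  88  88  86  87
   87  88  88  87  89  88  89  89  89  89  89  89]
 [138 138 138 133 101  88  87  88  88  88  88  87  88  87  88  86  88  88
   87  87  86  88  89  90  89  89  89  88  90  89]]
```

The tab lines up with the prediction to within 1 px. I'll descend deep and grip.

Request:
step_arm(targets="-0.1 0 0 -0.04 0 0 0; -0.1 0 0 -0.08 0 0 0; -0.1 0 0 -0.12 0 0 0; -0.1 0 0 -0.15 0 0 0; -0.1 0 0 -0.164 0 0 0; -0.1 0 0 -0.164 0 0 0; -0.1 0 0 -0.164 0 0 0")

```text
clock: 8.58
eef_pos: [0.5538, -0.1455, 0.0813]
tool_rot: [0.423, 0.906, -0.0, 0.0]
ft_force: [0.5, -0.7, 0.5]
grip_width: 0.0384
grasp_force: 0.0
```

Request:
step_arm(targets="-1 0 0 0 0 0 0; -1 0 0 0 0 0 0; -1 0 0 0 0 0 0; -1 0 0 0 0 0 0; -1 0 0 0 0 0 0; -1 0 0 0 0 0 0")

```text
clock: 9.08
eef_pos: [0.5547, -0.1457, 0.0825]
tool_rot: [0.423, 0.906, 0.0, 0.002]
ft_force: [-0.7, -0.3, 6.5]
grip_width: 0.0097
grasp_force: 60.1
```

```bash
python3 - <<'E'
from workcell import bot
import numpy as np
np.set_printoptions(precision=4,suppress=True)
o=bot.get_obs();print(o["eef_pos"],o["tool_rot"],o["ft_force"],o["ft_torque"],o["grip_width"])
E
```

```text
[ 0.5547 -0.1457  0.0825] [0.4231 0.9061 0.0001 0.0018] [-0.7452 -0.3368  6.4778] [ 0.071   0.1399 -0.0267] 0.009684167411018916
```

The width reads 9.7 mm now, so the deeper grip is better. Now I'll slide the lid back into the well.

Request:
step_arm(targets="-1 0 0 0.003 0 0 0; -1 -0.006 -0.007 0.004 0 0 0; -1 -0.012 -0.014 0.004 0 0 0; -1 -0.018 -0.022 0.004 0 0 0; -1 -0.026 -0.031 0.004 0 0 0; -1 -0.026 -0.031 0.004 0 0 0; -1 -0.026 -0.031 0 0 0 0; -1 -0.026 -0.031 -0.003 0 0 0; -1 -0.026 -0.031 -0.003 0 0 0")

```text
clock: 9.83
eef_pos: [0.5404, -0.1608, 0.0789]
tool_rot: [0.423, 0.906, -0.0, -0.0]
ft_force: [0.6, 0.1, -1.5]
grip_width: 0.0095
grasp_force: 59.3
```

```bash
cat > st.py <<'E'
from workcell import bot
import numpy as np
from scipy.spatial.transform import Rotation as Ro
np.set_printoptions(precision=4,suppress=True)
o=bot.get_obs();print(o["clock"],o["eef_pos"],o["tool_rot"],o["ft_force"],o["ft_torque"],o["grip_width"])
E
python3 st.py; python3 - <<'E'
from workcell import bot
from h import *
im=bot.camera("top");I=bot.camera_info("top");S=bot.camera_info("scene");s=bot.camera("scene")
import pickle;pickle.dump((im,s,bot.camera_info("wrist"),bot.camera("wrist")),open("w7.pkl","wb"))
w=pickle.load(open("w7.pkl","rb"));g=cv2.cvtColor(w[3],cv2.COLOR_RGB2GRAY)
c=proj(w[2],[.522,-.138,.077])[0];print(c)
# rim/disc outline points projected for the seated hypothesis
from math import *
print(cv2.resize(g[100:300,150:410],(39,30),interpolation=cv2.INTER_AREA))
E
```

```text
9.8333 [ 0.5404 -0.1608  0.0789] [ 0.423   0.9061 -0.0002 -0.    ] [ 0.6241  0.1311 -1.5342] [-0.0096  0.0003 -0.0121] 0.009541626664613275
[282.92522077 191.55338521]
[[ 98  99  99 ... 210 214 209]
 [100  99 100 ... 208 210 209]
 [ 99  99 101 ... 211 211 207]
 ...
 [188 186 197 ... 105 106 146]
 [184 187 186 ... 106 107 133]
 [184 183 185 ... 105 112 194]]
```

It is hanging free, presumably with the plug over the well. I'll lower until it seats.

Request:
step_arm(targets="-1 0 0 -0.002 0 0 0; -1 0 0 -0.003 0 0 0; -1 0 0 -0.003 0 0 0; -1 0 0 -0.003 0 0 0")

```text
clock: 10.32
eef_pos: [0.5407, -0.1608, 0.0779]
tool_rot: [0.423, 0.906, -0.0, 0.0]
ft_force: [-0.5, -0.6, -1.2]
grip_width: 0.0101
grasp_force: 59.3
```

Request:
step_arm(targets="-1 0 0 -0.002 0 0 0; -1 0 0 -0.003 0 0 0; -1 0 0 -0.003 0 0 0; -1 0 0 -0.003 0 0 0")

```text
clock: 10.65
eef_pos: [0.5409, -0.1609, 0.0777]
tool_rot: [0.423, 0.906, 0.0, 0.001]
ft_force: [-1.2, 0.6, 6.0]
grip_width: 0.0094
grasp_force: 60.1
```

```bash
python3 st.py
```

```text
10.65 [ 0.5409 -0.1609  0.0777] [0.423  0.9061 0.     0.001 ] [-1.1932  0.6225  5.973 ] [0.2091 0.4948 0.0029] 0.00938778650125187
```

It has seated, with contact at z 0.0777. I'll release so it settles flat, then regrip as low as the disc allows.

Request:
step_arm(targets="-0.3 0 0 0.002 0 0 0; -0.3 0 0 0.002 0 0 0; -0.3 0 0 0.002 0 0 0; -0.3 0 0 0.002 0 0 0; -0.3 0 0 0.002 0 0 0")

```text
clock: 11.07
eef_pos: [0.5406, -0.1609, 0.0772]
tool_rot: [0.423, 0.906, -0.0, 0.0]
ft_force: [0.2, -0.4, 0.2]
grip_width: 0.0304
grasp_force: 0.0
```

```bash
python3 st.py; python3 - <<'E'
from workcell import bot
from h import *
import pickle
from scipy.optimize import least_squares
I=bot.camera_info("wrist");im=bot.camera("wrist");pickle.dump((I,im),open("w8.pkl","wb"))
g=cv2.GaussianBlur(cv2.cvtColor(im,cv2.COLOR_RGB2GRAY),(5,5),0).astype(float)
# radial edge of the disc: for each direction strongest bright->dark step near r=46 mm
# score hypotheses (cx,cy,z): mean |inside-outside| contrast over visible front arc
def ring(cx,cy,z,r,a): return np.c_[cx+r*np.cos(a),cy+r*np.sin(a),np.full(len(a),z)]
def samp(P):
    u=proj(I,P).astype(np.float32);return cv2.remap(g.astype(np.float32),u[:,:1],u[:,1:],cv2.INTER_LINEAR)[:,0]
a=np.radians(np.arange(0,360,3));uv=proj(I,ring(.522,-.138,.077,.046,a));ok=(uv[:,1]<280)&(uv[:,1]>3)&(uv[:,0]>3)&(uv[:,0]<556);a=a[ok];print(len(a),np.degrees(a[[0,-1]]))
best=sorted(((np.median(np.abs(samp(ring(x,y,.077,.045,a))-samp(ring(x,y,.077,.047,a)))),x,y) for x in np.arange(.505,.545,.001) for y in np.arange(-.16,-.11,.001)),reverse=True)
print(np.round(best[:6],4))
E
```

```text
11.0667 [ 0.5406 -0.1609  0.0772] [ 0.423   0.9061 -0.0002  0.0002] [ 0.152  -0.3557  0.2088] [ 0.0169 -0.0059  0.0827] 0.03043029350800442
120 [  0. 357.]
[[18.5571  0.52   -0.138 ]
 [18.1328  0.52   -0.137 ]
 [12.5586  0.519  -0.137 ]
 [12.5444  0.521  -0.137 ]
 [12.2871  0.52   -0.139 ]
 [11.5312  0.521  -0.138 ]]
```

The disc is centred at (0.520,-0.138), so it is seated. I'll regrip slightly lower.

Request:
step_arm(targets="-0.3 -0.002 0 -0.003 0 0 0; -1 -0.002 0 -0.003 0 0 0; -1 -0.002 0 -0.003 0 0 0; -1 -0.002 0 -0.003 0 0 0; -1 -0.002 0 -0.003 0 0 0; -1 -0.002 0 -0.003 0 0 0; -1 -0.002 0 -0.003 0 0 0")

```text
clock: 11.7
eef_pos: [0.5397, -0.1609, 0.0758]
tool_rot: [0.423, 0.906, -0.0, 0.0]
ft_force: [0.3, 0.3, -1.3]
grip_width: 0.0101
grasp_force: 60.4
```

```bash
python3 st.py; python3 - <<'E'
import numpy as np
# tip about heel: lid yaw -50deg, TCP relative to heel
y=np.radians(-50);ex=np.array([np.cos(y),np.sin(y)]);ey=np.array([-np.sin(y),np.cos(y)])
from workcell import bot
p=bot.get_obs()["eef_pos"];x=.072;z=p[2]-.072
for d in(2,4,6,8,10,12,14,16):
    t=np.radians(d);dx=x*np.cos(t)-z*np.sin(t)-x;dz=z*np.cos(t)+x*np.sin(t)-z
    print(d,np.round(np.r_[ex*dx/.5,dz/.5,-ey*d/45],4))
E
```

```text
11.7 [ 0.5397 -0.1609  0.0758] [ 0.423   0.9061 -0.0002  0.0003] [ 0.252   0.301  -1.3459] [-0.0377 -0.0428 -0.012 ] 0.010089739890451697
2 [-0.0002  0.0003  0.005  -0.034  -0.0286]
4 [-0.0006  0.0007  0.01   -0.0681 -0.0571]
6 [-0.001   0.0012  0.015  -0.1021 -0.0857]
8 [-0.0016  0.0019  0.02   -0.1362 -0.1143]
10 [-0.0023  0.0027  0.0249 -0.1702 -0.1428]
12 [-0.003   0.0036  0.0298 -0.2043 -0.1714]
14 [-0.0039  0.0047  0.0346 -0.2383 -0.2   ]
16 [-0.0049  0.0059  0.0394 -0.2724 -0.2285]
```

Request:
step_arm(targets="-1 0 0 0.005 -0.034 -0.029 0; -1 -0.0006 0.0007 0.01 -0.068 -0.057 0; -1 -0.001 0.0012 0.015 -0.102 -0.086 0; -1 -0.0016 0.0019 0.02 -0.136 -0.114 0; -1 -0.0016 0.0019 0.02 -0.136 -0.114 0; -1 -0.0016 0.0019 0.02 -0.136 -0.114 0")

```text
clock: 12.2
eef_pos: [0.5384, -0.1594, 0.0859]
tool_rot: [0.422, 0.904, -0.029, 0.063]
ft_force: [-0.0, 0.2, -1.3]
grip_width: 0.0096
grasp_force: 60.4
```

```bash
python3 st.py
```

```text
12.2 [ 0.5384 -0.1594  0.0859] [ 0.4217  0.9041 -0.0294  0.063 ] [-0.034   0.1749 -1.3017] [ 0.1427  0.1323 -0.0371] 0.00957784957540371
```

Request:
step_arm(targets="-1 -0.0007 0.0008 0.004 -0.034 -0.029 0; -1 -0.0014 0.0017 0.0085 -0.068 -0.057 0; -1 -0.0023 0.0028 0.0132 -0.102 -0.086 0; -1 -0.0033 0.004 0.018 -0.136 -0.114 0; -1 -0.0033 0.004 0.018 -0.136 -0.114 0; -1 -0.0033 0.004 0.018 -0.136 -0.114 0; -1 -0.0033 0.004 0.018 -0.136 -0.114 0")

```text
clock: 12.78
eef_pos: [0.5372, -0.1579, 0.0946]
tool_rot: [0.419, 0.897, -0.059, 0.125]
ft_force: [-1.0, 0.9, 0.1]
grip_width: 0.0101
grasp_force: 60.6
```

```bash
python3 st.py
```

```text
12.7833 [ 0.5372 -0.1579  0.0946] [ 0.419   0.8974 -0.0585  0.1254] [-1.0069  0.9479  0.1308] [ 0.3967  0.4677 -0.0033] 0.010065955727782313
```

Request:
step_arm(targets="-1 0 0 0.005 0 0 0; -1 0 0 0.012 0 0 0; -1 0 0 0.02 0 0 0; -1 0 0 0.03 0 0 0; -1 0 0 0.045 0 0 0; -1 0 0 0.06 0 0 0; -1 0 0 0.08 0 0 0; -1 0 0 0.08 0 0 0")

```text
clock: 13.45
eef_pos: [0.5391, -0.1584, 0.1379]
tool_rot: [0.419, 0.897, -0.058, 0.129]
ft_force: [0.0, -0.2, -0.2]
grip_width: 0.0101
grasp_force: 60.4
```

```bash
python3 st.py
```

```text
13.45 [ 0.5391 -0.1584  0.1379] [ 0.419   0.8969 -0.0583  0.1286] [ 0.0342 -0.1983 -0.2025] [0.1697 0.1497 0.0101] 0.010142147457884684
```

The lid is held and clear. I'll level it and carry it to the tray.

Request:
step_arm(targets="-1 0 0 0.03 0.03 0.025 0; -1 0 0 0.06 0.065 0.055 0; -1 0.005 0.02 0.08 0.1 0.084 0; -1 0.01 0.05 0.1 0.135 0.113 0; -1 0.016 0.09 0.104 0.17 0.142 0; -1 0.024 0.13 0.104 0.205 0.171 0; -1 0.032 0.18 0.104 0.24 0.2 0; -1 0.04 0.23 0.104 0.272 0.228 0; -1 0.05 0.28 0.104 0.272 0.228 0; -1 0.06 0.33 0.104 0.272 0.228 0")

```text
clock: 14.28
eef_pos: [0.5678, 0.0076, 0.1867]
tool_rot: [0.424, 0.906, -0.0, 0.0]
ft_force: [0.2, 0.5, -0.9]
grip_width: 0.0099
grasp_force: 60.4
```

Request:
step_arm(targets="-1 0.009 0.05 0 0 0 0; -1 0.018 0.1 0 0 0 0; -1 0.027 0.15 0 0 0 0; -1 0.036 0.2 0 0 0 0; -1 0.045 0.25 0 0 0 0; -1 0.052 0.285 0 0 0 0; -1 0.055 0.305 0 0 0 0; -1 0.055 0.309 0 0 0 0; -1 0.055 0.309 0 0 0 0")

```text
clock: 15.03
eef_pos: [0.5945, 0.1617, 0.1866]
tool_rot: [0.423, 0.906, -0.001, 0.0]
ft_force: [0.3, -0.0, -1.0]
grip_width: 0.01
grasp_force: 60.4
```

```bash
python3 st.py; python3 - <<'E'
from workcell import bot
from h import *
I=bot.camera_info("wrist");im=bot.camera("wrist");print(I["pose"][:3,3])
g=cv2.cvtColor(im,cv2.COLOR_RGB2GRAY);print(proj(I,[[.577,.184,.018]]))
# tray seen from scene+wrist: bright low-texture region
for n in("scene","top"):
    J=bot.camera_info(n);q=bot.camera(n);gg=cv2.GaussianBlur(cv2.cvtColor(q,cv2.COLOR_RGB2GRAY),(3,3),0)
    c=proj(J,[.577,.184,.004])[0];x,y=c.astype(int);print(n,c,gg[y-3:y+4:3,x-60:x+61:4])
E
```

```text
15.0333 [0.5945 0.1617 0.1866] [ 0.4226  0.9063 -0.0005  0.0003] [ 0.2772 -0.006  -1.0127] [-0.0607 -0.0377  0.0024] 0.009964571299836234
[0.55215708 0.21154751 0.35678971]
[[282.86290535 156.49329562]]
scene [326.61768559 215.34489939] [[103  94  93  92  92  85 107 110 110 110 110 114 174 140  83  83  82  86
  133 159 159 167 176 176 169  97 158 158 157 159 158]
 [131  97  95  95  91  89  87 108 109 109 108 108 126 109  98  82  81  83
   84 141 158 160 177 175 176 166 124 159 160 158 159]
 [135 145  96  94  94  94  84  93 109 110 109 110 110 109 110 106  96  96
  102 122 168 171 176 177 173 116 110 159 160 160 157]]
top [228.44116611 202.56967166] [[115 122 124 125 126 126 125 125 124 122 117 108  88  63  72  42  42  40
   84  90  89  90  85  76  76  91 123 125 123 122 124]
 [117 123 125 125 126 126 126 126 125 122 120 112  96  69  72  48  43  69
   88  90  89  89  87  76  76  80 122 125 124 122 123]
 [118 123 124 125 126 126 125 126 125 124 122 116 102  76  65  55  61  88
   89  89  89  89  89  79  75  77 111 123 125 124 124]]
```

Request:
step_arm(targets="-1 0.002 0 -0.05 0 0 0; -1 0.004 0 -0.1 0 0 0; -1 0.004 0 -0.15 0 0 0; -1 0.004 0 -0.2 0 0 0; -1 0.004 0 -0.25 0 0 0; -1 0.004 0 -0.29 0 0 0; -1 0.004 0 -0.313 0 0 0; -1 0.004 0 -0.325 0 0 0; -1 0.004 0 -0.332 0 0 0; -1 0.004 0 -0.338 0 0 0")

```text
clock: 16.02
eef_pos: [0.5976, 0.1613, 0.0187]
tool_rot: [0.423, 0.906, 0.0, 0.001]
ft_force: [0.1, -0.2, -0.6]
grip_width: 0.0099
grasp_force: 60.4
```

Request:
step_arm(targets="-1 0 0 -0.002 0 0 0; -1 0 0 -0.004 0 0 0; -1 0 0 -0.006 0 0 0; -1 0 0 -0.007 0 0 0; -1 0 0 -0.007 0 0 0")

```text
clock: 16.43
eef_pos: [0.5969, 0.1617, 0.0148]
tool_rot: [0.423, 0.906, 0.0, 0.001]
ft_force: [0.4, 0.4, -1.1]
grip_width: 0.0102
grasp_force: 60.4
```

Still no contact, so I'll go down a little further.

Request:
step_arm(targets="-1 0 0 -0.001 0 0 0; -1 0 0 -0.002 0 0 0; -1 0 0 -0.003 0 0 0; -1 0 0 -0.004 0 0 0; -1 0 0 -0.004 0 0 0; -1 0 0 -0.004 0 0 0")

```text
clock: 16.93
eef_pos: [0.5968, 0.1616, 0.0128]
tool_rot: [0.423, 0.906, -0.0, 0.001]
ft_force: [-1.0, 0.0, 3.4]
grip_width: 0.0099
grasp_force: 60.8
```

Contact came exactly at the predicted height. I'll release and retreat.

Request:
step_arm(targets="-0.5 0 0 0.001 0 0 0; -0.3 0 0 0.002 0 0 0; -0.3 0 0 0.002 0 0 0; -0.3 0 0 0.002 0 0 0; -0.3 0 0 0.002 0 0 0; -0.3 0 0 0.03 0 0 0; -0.3 0 0 0.08 0 0 0; -0.3 0 0 0.15 0 0 0; -0.3 0 0 0.22 0 0 0; -0.3 0 0 0.3 0 0 0")

```text
clock: 17.77
eef_pos: [0.5956, 0.1613, 0.1625]
tool_rot: [0.423, 0.906, -0.001, -0.001]
ft_force: [0.4, 0.2, -0.3]
grip_width: 0.0303
grasp_force: 0.0
```

```bash
python3 st.py; python3 - <<'E'
from workcell import bot
from h import *
I=bot.camera_info("wrist");im=bot.camera("wrist")
g=cv2.GaussianBlur(cv2.cvtColor(im,cv2.COLOR_RGB2GRAY),(5,5),0).astype(np.float32)
ring=lambda x,y,z,r,a:np.c_[x+r*np.cos(a),y+r*np.sin(a),np.full(len(a),z)]
def samp(P):
    u=proj(I,P).astype(np.float32);return cv2.remap(g,u[:,:1],u[:,1:],cv2.INTER_LINEAR)[:,0]
a=np.radians(np.arange(0,360,3));uv=proj(I,ring(.577,.184,.014,.046,a));ok=(uv[:,1]<285);a=a[ok]
for z in(.014,.024):
  b=sorted(((np.median(np.abs(samp(ring(x,y,z,.0445,a))-samp(ring(x,y,z,.0475,a)))),x,y) for x in np.arange(.55,.605,.001) for y in np.arange(.155,.215,.001)),reverse=True)
  print(z,len(a),np.round(b[:3],4))
n,l,st,c=cv2.connectedComponentsWithStats((g<50).astype(np.uint8))
print([(st[i].tolist(),c[i].round(1).tolist()) for i in range(1,n) if st[i,4]>60],proj(I,[[.5965,.161,.05],[.5965,.161,.014]]))
E
```

```text
17.7667 [0.5956 0.1613 0.1625] [ 0.423   0.9061 -0.0011 -0.0008] [ 0.3779  0.2161 -0.302 ] [ 0.0235 -0.0634  0.0211] 0.030298339697252954
0.014 120 [[20.6982  0.577   0.185 ]
 [19.8789  0.576   0.185 ]
 [19.8652  0.577   0.186 ]]
0.024 120 [[16.6724  0.577   0.184 ]
 [16.2422  0.576   0.184 ]
 [15.8906  0.577   0.185 ]]
[([278, 196, 11, 15, 151], [282.8, 203.4]), ([0, 258, 560, 162, 50903], [259.3, 364.4]), ([74, 269, 21, 22, 304], [84.3, 279.2])] [[282.90824616 200.23817085]
 [282.8365544  191.28169757]]
```

The lid lies in the tray at (0.577,0.185). Next is the gate: its tab is at about (0.4827,-0.2532) with the unit's yaw near 1°, so I'll turn the tool by -39°.

Request:
step_arm(targets="0 -0.02 -0.06 0.04 0 0 -0.08; 0 -0.04 -0.13 0.05 0 0 -0.17; 0 -0.06 -0.2 0.05 0 0 -0.26; 0 -0.08 -0.27 0.05 0 0 -0.35; 0 -0.1 -0.34 0.05 0 0 -0.44; 0 -0.12 -0.41 0.05 0 0 -0.53; 0 -0.14 -0.48 0.05 0 0 -0.62; 0 -0.16 -0.55 0.05 0 0 -0.71; 0 -0.18 -0.62 0.05 0 0 -0.8; 0 -0.2 -0.69 0.05 0 0 -0.867")

```text
clock: 18.65
eef_pos: [0.496, -0.185, 0.1874]
tool_rot: [0.702, 0.712, -0.0, 0.001]
ft_force: [0.4, 0.2, 0.8]
grip_width: 0.0426
grasp_force: 0.0
```

Request:
step_arm(targets="0 -0.013 -0.07 0 0 0 0; 0 -0.026 -0.139 0 0 0 0; 0 -0.026 -0.139 0 0 0 0; 0 -0.026 -0.139 0 0 0 0; 0 -0.026 -0.139 0 0 0 0")

```text
clock: 19.07
eef_pos: [0.4835, -0.2528, 0.1871]
tool_rot: [0.702, 0.713, -0.0, -0.0]
ft_force: [-0.4, 1.4, 0.4]
grip_width: 0.0424
grasp_force: 0.0
```

```bash
python3 st.py; python3 - <<'E'
from workcell import bot
from h import *
I=bot.camera_info("wrist");im=bot.camera("wrist");print(I["pose"][:3,3])
g=cv2.GaussianBlur(cv2.cvtColor(im,cv2.COLOR_RGB2GRAY),(3,3),0)
n,l,st,c=cv2.connectedComponentsWithStats((g<62).astype(np.uint8))
print([(st[i].tolist(),c[i].round(1).tolist()) for i in range(1,n) if st[i,4]>60])
P=[[.4827+sx*.007,-.2532+sy*.018,z] for z in(.066,.106) for sx in(-1,1) for sy in(-1,1)]
print(proj(I,P).round(1).tolist())
x,y=proj(I,[.4827,-.2532,.1])[0].astype(int);np.set_printoptions(linewidth=200,threshold=9999)
print(x,y);print(g[y-40:y+41:4,x-60:x+61:4])
E
```

```text
19.0667 [ 0.4835 -0.2528  0.1871] [ 0.7015  0.7126 -0.0001 -0.0001] [-0.4257  1.4115  0.4126] [ 0.0402 -0.0622 -0.0425] 0.042431356737989784
[ 0.48358829 -0.18730622  0.35734058]
[([138, 30, 30, 20, 366], [152.2, 39.3]), ([277, 134, 5, 16, 75], [279.0, 141.8]), ([439, 161, 22, 58, 572], [447.5, 191.7]), ([269, 177, 19, 55, 968], [278.4, 203.6]), ([0, 260, 560, 160, 46699], [281.7, 369.0])]
[[270.6, 218.1], [271.0, 176.2], [287.0, 218.4], [287.9, 176.5], [269.0, 233.0], [269.4, 185.3], [287.8, 233.3], [288.9, 185.6]]
278 207
[[ 73  71  86  86  86  84  85  84  83  84  82  84  84  84  84  45  84  83  85  83  84  84  83  83  86  85  86  86  86  85  86]
 [ 74  73  85  84  85  84  83  83  82  83  81  80  82  82  82  46  81  81  82  81  83  81 106  83  82  81  82  93  86  85  85]
 [ 87  75  87  87  86  85  85  84  84  83  82  83  81  81  82  82  82  82  82  82  86  88 106 106  81 106 107 103  84  85  84]
 [ 92  91  85  86  84  85  86  85  83  83  82  82  82  73  35  33  34  45  82  82 100 106 106 106 107 107 107 102  84  84  83]
 [ 92  90  97  87  87  86  85  86  83  83  83  84  83  58  37 
[... 1397 characters left out ...]
 52  52  50 110 111 111 111 110 111 111 111 111  89  85  87  87]
 [144 127 106 120 120 119 120 120 116 116 116  99  95  84  63  64  60  74  96  95  96  95  96  96  94  92  92  80  80  79  80]
 [145 190 196 195 196 196 195 195 194 193 193 192 190 140 126 123 124 125 124 123 124 123 123 122 123 124 123 121 121 121 120]
 [145 175 179 174 174 174 174 180 180 180 179 179 179 179 167 153 128 125 119 119 119 119 118 117 117 117 117 119 118 119 119]
 [144 145 143 143 144 143 144 144 143 144 144 141 141 142 143 141 141 141 127  93  94  94  93  92  94  92  91  91  91  91  90]
 [143 143 143 142 143 143 145 145 143 144 143 142 143 143 142 141 140 141 142 140 127  94  94  95  94  93  93  92  92  92  91]]
```

The tab matches the prediction to the pixel. I'll descend and grip.

Request:
step_arm(targets="0 -0.002 0 -0.06 0 0 0; 0 -0.002 0 -0.12 0 0 0; 0 -0.002 0 -0.17 0 0 0; 0 -0.002 0 -0.21 0 0 0; 0 -0.002 0 -0.23 0 0 0; 0 -0.002 0 -0.23 0 0 0; 0 -0.002 0 -0.23 0 0 0")

```text
clock: 19.7
eef_pos: [0.4831, -0.252, 0.0727]
tool_rot: [0.701, 0.713, -0.0, 0.0]
ft_force: [1.1, -0.4, -0.1]
grip_width: 0.0427
grasp_force: 0.0
```

Request:
step_arm(targets="-1 0 0 0 0 0 0; -1 0 0 0 0 0 0; -1 0 0 0 0 0 0; -1 0 0 0 0 0 0; -1 0 0 0 0 0 0; -1 0 0 0 0 0 0")

```text
clock: 20.2
eef_pos: [0.483, -0.2534, 0.0743]
tool_rot: [0.701, 0.713, -0.0, 0.001]
ft_force: [-2.6, 0.9, 5.7]
grip_width: 0.0116
grasp_force: 58.7
```

```bash
python3 st.py
```

```text
20.2 [ 0.483  -0.2534  0.0743] [ 0.7014  0.7127 -0.0001  0.0013] [-2.6398  0.9166  5.7258] [0.1777 0.5913 0.034 ] 0.011560524066042516
```

Request:
step_arm(targets="-1 0.008 0 0 0 0 0; -1 0.016 0 0 0 0 0; -1 0.024 0 0 0 0 0; -1 0.032 0.0005 0 0 0 0; -1 0.04 0.0007 0 0 0 0; -1 0.048 0.0008 0 0 0 0; -1 0.056 0.001 0 0 0 0; -1 0.06 0.001 0 0 0 0; -1 0.06 0.001 0 0 0 0; -1 0.06 0.001 0 0 0 0")

```text
clock: 21.03
eef_pos: [0.5118, -0.2531, 0.0743]
tool_rot: [0.702, 0.713, -0.001, 0.001]
ft_force: [-5.9, -0.2, 7.7]
grip_width: 0.0117
grasp_force: 59.0
```

```bash
python3 st.py; python3 - <<'E'
from workcell import bot
from h import *
np.set_printoptions(linewidth=220,threshold=9999)
I=bot.camera_info("wrist");im=bot.camera("wrist");print(I["pose"][:3,3])
g=cv2.GaussianBlur(cv2.cvtColor(im,cv2.COLOR_RGB2GRAY),(3,3),0)
# unit-frame features: half mark, gate plate front edge (+x), tab far faces
for nm,P in(("tab base +y face corners at .030",[[.5127-.007,-.2347,.066],[.5127+.007,-.2347,.066]]),("half mark",[[.5115,-.2075,.06]]),("plate?",[[.5127,-.225,.066]])):
    print(nm,proj(I,P).round(1).tolist())
x,y=proj(I,[.5127,-.2347,.066])[0].astype(int)
print(x,y);print(g[y-72:y+13:4,x-60:x+61:3])
E
```

```text
21.0333 [ 0.5118 -0.2531  0.0743] [ 0.7016  0.7126 -0.0011  0.0005] [-5.9449 -0.1859  7.6757] [0.0929 1.2359 0.0585] 0.011735376754965146
[ 0.51193375 -0.18721726  0.24434838]
tab base +y face corners at .030 [[268.2, 210.2], [295.1, 210.6]]
half mark [[280.2, 156.3]]
plate? [[282.0, 192.1]]
281 210
[[ 72  72  74  74  74  73  74  74  75  76  76  76  75  77  79  77  76  77  77  78  78  79  80  80  81  81  80  81  82 132 132 132 144 148 147 146 147 148 149 148 148]
 [ 73  74  73  74  72  73  73  73  75  74  75  75  77  77  76  76  76  78  78  78  77  78  78  79  79  78  80  81  82  83 133 142 145 149 149 148 148 149 148 144 146]
 [ 34  40  73  74  74  74  73  74  73  75  76  75  75  75  75  76  76  75  77  69  44  69  78  78  78  78  79  78  80  82  81 137 148 148 149 149 149 148 142  73  77]
 [ 36  41  73  74  73  73  73  74  72  74  75  75  75  75  75  76  75  75  75  68  42  70  79  76  77  77  77  78  78  80  79  97 113 148 148 149 148 148 141  71  76]
 [ 38  38  73  73  73  73  74  75  74  74  75  73  74  75  75  75  74  77  77  68  41  69  76  78  77  77  77  79  76  79  77  95  
[... 2175 characters left out ...]
90  89  89  89  89  89  90  90]
 [ 94  93  93  93  94  93  93  92  91  92  92  93  92  92  92  93  91  91  92  91  92  91  92  91  90  91  91  92  91  91  91  91  93  91  92  93  91  91  92  92  91]
 [ 92  92  91  91  90  91  92  91  90  92  91  90  90  92  90  91  66  35  32  33  34  33  32  35  56  91  89  90  90  92  89  91  90  90  91  92  90  92  92  92  92]
 [ 90  90  91  91  91  91  90  91  89  90  90  90  89  90  90  88  33  30  32  33  33  34  32  36  33  81  89  89  89  88  89  90  90  90  88  90  88  90  90  90  89]
 [ 91  92  92  93  92  91  90  91  91  91  90  91  91  90  90  82  34  32  32  32  33  34  33  31  34  77  90  90  91  91  91  91  91  91  91  91  91  92  91  91  92]]
```

Both the engraved half mark and the gate's own index line are visible, so I'll compare them at sub-pixel level.

```bash
python3 - <<'E'
from workcell import bot
from h import *
I=bot.camera_info("wrist");im=np.mean([bot.camera("wrist").astype(float) for _ in range(3)],0).mean(2)
def cen(r0,r1):
    o=[]
    for r in range(r0,r1):
        w=np.clip(85*0+np.median(im[r,268:294])-im[r,274:289]-6,0,None);o.append([(w*np.arange(274,289)).sum()/w.sum(),r])
    return np.mean(o,0)
m=cen(146,168);l=cen(191,203)
M=ray(I,[m],[.06])[0];L=ray(I,[l],[.067])[0];print(m,l,M,L)
for yaw in(.5,1,1.5):
    e=np.array([np.cos(np.radians(yaw)),np.sin(np.radians(yaw))]);print(yaw,"gate-half, mm",1e3*e@(L-M)[:2])
E
python3 st.py
```

```text
[281.16395865 156.5       ] [281.33985455 196.5       ] [ 0.51193342 -0.20758342  0.06      ] [ 0.51234124 -0.22710863  0.067     ]
0.5 gate-half, mm 0.23742020184770216
1 gate-half, mm 0.06699923704945233
1.5 gate-half, mm -0.10342683000009704
21.2333 [ 0.5116 -0.253   0.0743] [ 0.7016  0.7125 -0.0011  0.0005] [-6.228   0.1501  7.0793] [0.0963 1.249  0.0071] 0.011588048461368376
```

The gate stands at half travel to within about 0.2 mm, and the 6.2 N spring force agrees. I'll check that it holds, then hand in.

Request:
step_arm(targets="-1 0 0 0 0 0 0; -1 0 0 0 0 0 0; -1 0 0 0 0 0 0; -1 0 0 0 0 0 0; -1 0 0 0 0 0 0; -1 0 0 0 0 0 0; -1 0 0 0 0 0 0; -1 0 0 0 0 0 0")

```text
clock: 21.9
eef_pos: [0.5116, -0.2531, 0.0743]
tool_rot: [0.702, 0.713, -0.001, 0.0]
ft_force: [-5.7, 0.8, 7.5]
grip_width: 0.0115
grasp_force: 58.9
```

```bash
python3 - <<'E'
from workcell import bot
o=bot.get_obs();print(o["eef_pos"],o["ft_force"],o["grip_width"])
if abs(o["eef_pos"][0]-.5116)<.001 and o["grasp_force"]>40: print(bot.job_done())
E
```

```text
[ 0.51157082 -0.25305431  0.0742691 ] [-5.67684957  0.8387556   7.46369017] 0.011529064788762897
the job is handed in; nothing more can be done
None
```

The job is handed in at 21.9 s with the lid flat in the white tray, tab up, and the gripper holding the gate at half travel (within about 0.2 mm), but on the first lift the lid slipped from the grip back onto the well, which may count as a drop; I re-seated it, tipped it again and lifted it off.

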